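Index the sample vial in the turbidity meter and latch its hood

TASK

The ribbed sample vial stands in the sloping meter's well, turned the wrong way, so that its rib rides on top of the collar. Turn the vial until its rib is at the white mark and drops into the collar's keyway, so that the vial sits fully home, then swing the open hood over it and press it down past its catch until it is latched shut. Do not knock over or shove the other things on the bench.

Things in the scene. Friction and masses are not known exactly. Their poses are not given: they have to be found in the camera images.
- meter: Dark bench-top meter (fixed), 200 mm wide, deck sloping 0.5 rad (29 degrees) down towards the robot. Origin: on the axis of the round sample well, level with the deck. z: square to the deck, along the well's axis (leans to the robot); x: up the slope, away from the robot; y: left. Deck: x -75 to 105, y -75 to 125 mm. A catch post, 20 mm high, with a sprung ball stands at x 0, y 57 to 71.
- well (a point): Centre of the well's mouth at the top of an aluminium collar (60 mm wide, standing 10 mm above the deck). The collar has one keyway, 12 mm wide, open to its rim. Collars are clamped by hand: the keyway lies within 0.22 rad to either side of the mark's direction (meter +x); see or feel for it. The well is 25 mm wide; its floor is 31 mm below the deck.
- mark (a point): White mark, a 12 by 3 mm line on the deck, 34 mm up the slope (meter +x) from the well's axis.
- vial: Loose sample vial, about 60 g, 74 mm tall: glass body of 24 mm diameter; from z 46 to 74 mm a round white cap of 30 mm diameter by which to grip and turn it. Origin: centre of its foot; z along its axis to the cap. At the start its rib rides on the collar's top, the foot 24 mm below the deck; in the keyway it drops 7 mm, until the foot stands on the well's floor.
- vial_rib (a point): Top of the outer end of the vial's one rib, 27 mm out along the vial's +x, 46 mm above its foot. The rib is 6 mm wide and 12 mm high (z 34 to 46 mm of the vial, just below the cap). It enters the keyway when within about 5 degrees of it; a push of up to about 12 N down the well then takes it home.
- hood (a joint): Angle of the hinged hood, rad: 0 latched shut (parallel to the deck), 1.75 to 2 at the start (open, standing to the right). Stiff hinge (0.1 N m friction): stays where left. At about 0.07 it meets the sprung catch and stays ajar unless pressed with some 10 N near its free edge; below 0.03 the catch pulls it shut. If the vial is not home the hood rests on its cap and cannot shut.
- hood_hinge (a point): Mid-point of the hood's hinge axis, on the meter's right edge (75 mm to the -y side of the well's axis, 2 mm above the deck). The axis runs along the meter's x; the hood opens by a positive turn about it.
- hood_press (a point): Point on the outside of the hood's top where to press: shut, it is 105 mm from the hinge to the +y side and 47 mm above the hinge. The hood is a dark open-bottomed box, 120 g, 90 mm long along the hinge, 123 mm from hinge to free edge, 47 mm deep.
- reagent: Bystander: white bottle, 60 mm diameter, 140 mm tall; origin under its centre.
- beaker: Bystander: glass beaker, 68 mm across, 85 mm tall; origin under its centre.
- jar: Bystander: amber jar, 52 mm diameter, 70 mm tall; origin under its centre.
- spare: Bystander: plain spare vial without a rib, 30 mm diameter, 74 mm tall, standing on the bench; origin under its centre.
- dish: Bystander: white dish, 90 mm across, 18 mm high; origin under its centre.
- spatula: Bystander: long-handled sample spoon, 180 mm long, lying along its own x.
- rack: Bystander: white tube block, 70 by 170 by 50 mm; origin under its centre.
There are look-alikes about, which are no part of the job. What is shaped like the vial but brown or pink is not meant.

How it is judged:
By the outcome, as a careful person would: the job done as asked, in the order asked, and still so for the second after the job is handed in, with the robot touching nothing.
It also fails if it takes over 72 s, if anything falls off the work surface, if the arm or the gripper's body presses on something with over 40 N, if the wrist force passes 120 N, or if a joint passes its speed limit or range.

ROBOT

A 6-joint arm with a two-finger parallel gripper is mounted at the origin on the work surface. World frame = base frame: x ahead of the robot, y to its left, z up, the work surface at z = 0. Lengths are in m, angles in rad, forces in N, time in s.
With the tool pointing down it reaches from about 0.325 to 1 m from the base axis. Payload 5.1 kg.
Tool frame: the origin (TCP) lies at the very end of the fingers, on their centre line; the grasp point (between the pads) lies arm.grip_depth behind it (arm.grip_depth is the distance from the TCP to the grasp point, in m); z points along the fingers, y is the line along which they close (so a half turn about z gives the same grasp; the last joint's range is limited). The gripper opens to 85 mm and grips with 20 to 120 N. Pads are 22 mm wide; open, the fingers measure 114 mm over their backs; the gripper's body (76 mm by 85 mm) begins 54 mm behind the grasp point. The pads swing forward as they close: fully open they stand 13 mm farther back than shut.
Start: joints at [-1.391, 0.124, 1.65, -0, 1.367, -0.083], TCP at [0.169, -0.628, 0.231] pointing down, gripper open.
Joint ranges: [-2.61, 2.61], [-1.02, 2.33], [0.03, 2.71], [-1.35, 4.49], [0.32, 2.68], [-2.91, 2.91]. Speed limits (rad/s): [2.57, 2.57, 3.14, 3.14, 3.14, 3.14].

INTERFACE

Orientations are given as a rotation vector (axis times angle).
In Python, from plant import arm gives the robot as it stands.
- The arm moves only by the tool send_rows, never from a script. Its argument "moves" is a list of rows, each an object of numbers: "claw": the opening, from -1 (shut) to 1 (fully open); "tx", "ty", "tz": the shift along the tool's x, y, z in cm; "ax", "ay", "az": the turn, a rotation vector about the tool's x, y, z in rad. In form: [{"claw": .., "tx": .., "ty": .., "tz": .., "ax": .., "ay": .., "az": ..}, ...]. A call has 1 to 20 rows; each row shifts and turns the commanded pose from where the row before left it, along the tool's axes as they then stand; what a row does not reach is not made up. A row lasts 1/10 s, in which the tool goes at most 50 mm and 8.59 degrees, less where a joint would pass 70% of its speed; a pose out of reach is approached as far as the arm can. A call is refused whole if a number of a shift passes 5 or a number of a turn 0.15, either way. A call with a gripper value outside its range is refused whole. The fingers move at their own pace and stop on an object; the grip force is fixed at half the most. Time passes only in rows, so rows that do not move let the fingers close. It gives the time, the measured TCP pose, the force, the opening and the grip force at its end, in the units of the state.
- arm.read_state(): the state, without advancing time (a new reading comes with each control period).
- arm.get_image(name): name is "scene" or "top" or "wrist"; returns the picture (420x560x3 uint8, blue, green, red); there is no depth.
- arm.get_calibration(name): a dict with "K" (3x3 intrinsics, pixels), "camera_from_world" (4x4, takes a point from world to camera coordinates); the wrist camera has in their place "mount" (4x4, takes a point from camera to tool coordinates, whose origin is the TCP and whose axes are the flange's). Camera axes: x right, y down, z forward; pixel columns grow to the right and rows downward; lengths in m; the calibration is good to about 2 mm. A picture is of the moment at which its call begins: read the wrist's pose just before it. get_calibration takes no time and is no camera call.
- arm.hand_in(): hands the job in; it is judged then, once.
The state is a dict: "clock": time; "joint_positions": joint angles; "joint_velocities": joint speeds; "tau": joint torques, N m; "ee_pos": TCP position; "tcp_rot": TCP orientation; "force": force on the tool from outside, world axes, zero at the start; "wrist_torque": the same for the moment, N m; "gripper_width": finger opening in m; "grip_force": force on a finger pad.
Only numpy, scipy, OpenCV 4.12 (cv2) and the standard library are available. Lean on these libraries where they do the work, as an engineer would, in place of code of your own. Each camera call takes 0.05 s, during which the arm holds its last target. There are 200 camera calls.

## Working session

There is one attempt and no reset: what is moved stays moved. The work goes in short steps, Python scripts to look and compute and a tool call to move; the robot and the scene stay as the last step left them, time stands still between calls to the robot, and variables do not carry over. Pictures are saved under pics/ and viewed, at most 13 in all, crops included, and the job is handed in when it is done.

Besides the shell and the picture viewer there is one more tool, called after "Emit:" as name(argument=value, ...) on one line, values as JSON. send_rows: Moves the arm, as the interface text tells. Its arguments: {"type":"object","properties":{"moves":{"type":"array"}},"required":["moves"]}

```bash
mkdir -p pics; ls
python3 - <<'E'
from plant import arm
import cv2,numpy as np
a=arm.get_image("scene");b=arm.get_image("top")
cv2.imwrite("pics/s0.png",a);cv2.imwrite("pics/t0.png",b)
for n in("scene","top"):
    c=arm.get_calibration(n);print(n,c["K"],c["camera_from_world"])
print(arm.get_calibration("wrist"),arm.grip_depth,arm.read_state())
E
```

```text
pics
scene [[438.95123346   0.         282.93370844]
 [  0.         438.95123346 210.05472792]
 [  0.           0.           1.        ]] [[ 0.83880907  0.54400711  0.02134511 -0.45277236]
 [ 0.30876754 -0.44306806 -0.84163727 -0.04847092]
 [-0.44839932  0.71256365 -0.53962125  1.38889725]
 [ 0.          0.          0.          1.        ]]
top [[416.23204526   0.         280.21646586]
 [  0.         416.23204526 212.43209497]
 [  0.           0.           1.        ]] [[ 0.01766928 -0.99964996 -0.01969151  0.00625578]
 [-0.9911575  -0.01492195 -0.13184896  0.54042289]
 [ 0.13150897  0.02184707 -0.99107421  1.13782361]
 [ 0.          0.          0.          1.        ]]
{'K': array([[303.14931448,   0.        , 278.43793041],
       [  0.        , 303.14931448, 210.78286033],
       [  0.        ,   0.        ,   1.        ]]), 'mount': array([[-8.12382404e-05, -9.65579858e-01, -2.60106769e-01,
         6.65776973e-02],
       [ 9.99999744e-01,  1.06500020e-04, -7.07680520e-04,
         5.29532856e-04],
       [ 7.11023432e-04, -2.60106760e-01,  9.65579602e-01,
        -1.42056592e-01],
       [ 0.00000000e+00,  0.00000000e+00,  0.00000000e+00,
         1.00000000e+00]])} 0.0187 {'clock': 0.1, 'joint_positions': array([-1.39061642e+00,  1.24431271e-01,  1.65152648e+00, -4.36146723e-05,
        1.36754754e+00, -8.25678451e-02]), 'joint_velocities': array([ 0.00150645, -0.0023823 , -0.00423948,  0.00105384,  0.00045291,
       -0.00216682]), 'tau': array([ 1.90955116e-04, -4.24929821e+01, -3.66652894e+01, -8.98093026e-05,
        3.92439353e-03, -7.49676417e-06]), 'ee_pos': array([ 0.16870766, -0.62714383,  0.23018802]), 'tcp_rot': array([-3.11262745e+00, -4.11300811e-01,  2.13449157e-04]), 'force': array([-0.24742256,  0.33663524, -0.2590098 ]), 'wrist_torque': array([-0.04865773, -0.03147212, -0.04180803]), 'grip_force': 0.0, 'gripper_width': 0.08549543441684039}
```

View pics/s0.png

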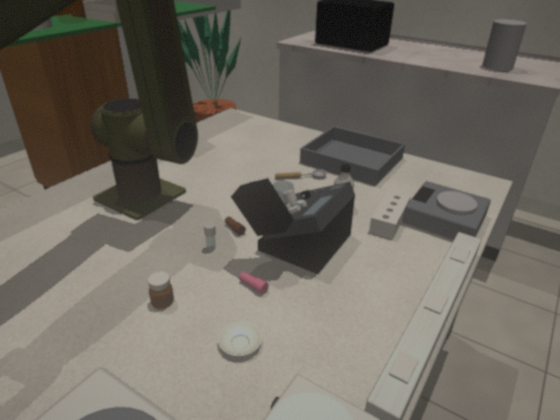

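View pics/t0.png

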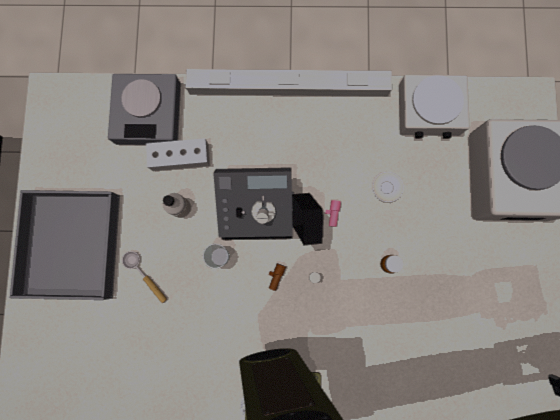

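The scene shows the meter with its hood open to the right. In the top view the meter spans about (216–292, 168–240), with the vial at (263,210), hood at (308,218), beaker (218,256), brown decoy (278,277) and spare (316,277). I'll enlarge that part.

```bash
cat > h.py <<'E'
from plant import arm
import cv2,numpy as np
from scipy.spatial.transform import Rotation as R
def cam(n,st=None):
    c=arm.get_calibration(n)
    if n!="wrist": return c["K"],c["camera_from_world"]
    T=np.eye(4);T[:3,:3]=R.from_rotvec(st["tcp_rot"]).as_matrix();T[:3,3]=st["ee_pos"]
    return c["K"],np.linalg.inv(T@c["mount"])
def proj(P,KM):
    K,M=KM;P=np.atleast_2d(P);q=(P@M[:3,:3].T+M[:3,3])@K.T
    return q[:,:2]/q[:,2:]
def ray(p,KM):
    K,M=KM;d=M[:3,:3].T@np.linalg.inv(K)@[p[0],p[1],1.];return -M[:3,:3].T@M[:3,3],d/np.linalg.norm(d)
def onplane(p,KM,P0,n):
    o,d=ray(p,KM);return o+d*(np.dot(n,np.subtract(P0,o))/np.dot(n,d))
E
python3 - <<'E'
from h import *
b=cv2.imread("pics/t0.png")[155:255,205:335]
cv2.imwrite("pics/t1.png",cv2.convertScaleAbs(cv2.resize(b,None,fx=6,fy=6,interpolation=cv2.INTER_CUBIC),alpha=1.5,beta=20))
c=cam("top")
# guess plane heights
for p in[(263,210)]:
  for z in(.06,.09,.12): print(z,onplane(p,c,[0,0,z],[0,0,1]))
E
```

```text
0.06 [0.54311095 0.06230687 0.06      ]
0.09 [0.53897035 0.06038824 0.09      ]
0.12 [0.53482974 0.0584696  0.12      ]
```

View pics/t1.png

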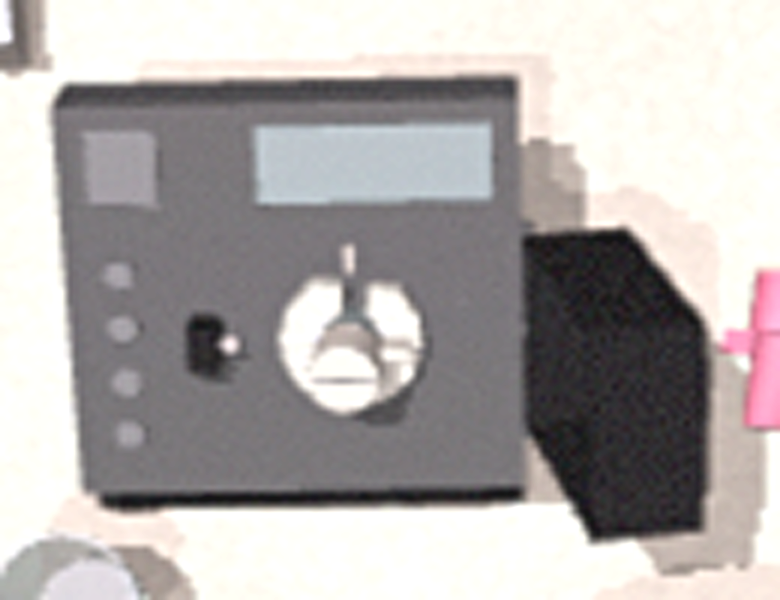

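The enlarged view shows the white mark at crop (349,258), which is full-image (263,198). The keyway is just below it. The cap is at about crop (347,350), the rib points right at (400,350), and the catch post is at (210,345). The rib therefore needs about +90° about the meter's z. Next step is a close wrist view.

```bash
cat >> h.py <<'E'
def mframe(yaw):
    return R.from_euler('z',yaw).as_matrix()@R.from_euler('y',-0.5).as_matrix()
def toolR(yaw,az=0,tilt=0):  # tool x = meter x, tool z = -meter z, then turned az about tool z; tilt about meter x
    M=mframe(yaw);return M@R.from_euler('x',tilt).as_matrix()@np.diag([1.,-1,-1])@R.from_euler('z',az).as_matrix()
def delta(p0,R0,p1,R1):
    "shift in tool axes (cm) and rotvec that go from pose 0 to 1; shift first"
    return R0.T@(np.subtract(p1,p0))*100, R.from_matrix(R0.T@R1).as_rotvec()
E
python3 - <<'E'
from h import *
s=arm.read_state();R0=R.from_rotvec(s["tcp_rot"]).as_matrix()
print(R0)
print(delta(s["ee_pos"],R0,[.478,.06,.30],toolR(0)))
M=cam("scene");print(ray((0,0),M)[0],ray((0,0),cam("top"))[0])
E
```

```text
[[ 9.65677662e-01  2.59743152e-01 -3.84781226e-04]
 [ 2.59743411e-01 -9.65675851e-01  1.87401207e-03]
 [ 1.15187863e-04 -1.90963598e-03 -9.99998170e-01]]
(array([ 47.71658315, -58.33549493,  -6.86431427]), array([-0.06755997,  0.49723206,  0.25677005]))
[ 1.01753639 -0.76484224  0.71834801] [ 0.38589966 -0.01054035  1.19904502]
```

Emit:
send_rows(moves=[{"claw": 1, "tz": -3.5}, {"claw": 1, "tz": -3.4}, {"tx": 3, "ty": -3.65}, {"tx": 3, "ty": -3.65}, {"tx": 3, "ty": -3.65}, {"tx": 3, "ty": -3.65}, {"tx": 3, "ty": -3.65}, {"tx": 3, "ty": -3.65}, {"tx": 3, "ty": -3.65}, {"tx": 3, "ty": -3.65}, {"tx": 3, "ty": -3.65}, {"tx": 3, "ty": -3.65}, {"tx": 3, "ty": -3.65}, {"tx": 3, "ty": -3.65}, {"tx": 3, "ty": -3.65}, {"tx": 3, "ty": -3.65}])

```text
invalid input at $.moves[0]: expected keys claw, tx, ty, tz, ax, ay, az
```

Emit:
send_rows(moves=[{"tx": 3, "ty": -3.65}, {"tx": 2.7, "ty": -3.5}, {"ax": -0.0135, "ay": 0.0995, "az": 0.0515}, {"ax": -0.0135, "ay": 0.0995, "az": 0.0515}, {"ax": -0.0135, "ay": 0.0995, "az": 0.0515}, {"ax": -0.0135, "ay": 0.0995, "az": 0.0515}, {"ax": -0.0135, "ay": 0.0995, "az": 0.0515}, {"az": 0}, {"az": 0}])

```text
invalid input at $.moves[0]: expected keys claw, tx, ty, tz, ax, ay, az
```

```bash
cat > look.py <<'E'
import sys
from h import *
s=arm.read_state();b=arm.get_image("wrist")
n=sys.argv[1];cv2.imwrite(f"pics/{n}.png",b);np.savez(f"{n}.npz",ee_pos=s["ee_pos"],tcp_rot=s["tcp_rot"])
print(s["clock"],s["ee_pos"],R.from_rotvec(s["tcp_rot"]).as_matrix()[:,2],s["force"],s["joint_positions"])
E
python3 look.py w1; python3 -c "
import cv2;b=cv2.imread('pics/w1.png');cv2.imwrite('pics/w1b.png',cv2.convertScaleAbs(cv2.resize(b,(800,600),interpolation=cv2.INTER_CUBIC),alpha=1.4,beta=15))"
```

```text
0.1 [ 0.16870766 -0.62714383  0.23018802] [-3.84781226e-04  1.87401207e-03 -9.99998170e-01] [-0.24742256  0.33663524 -0.2590098 ] [-1.39061642e+00  1.24431271e-01  1.65152648e+00 -4.36146723e-05
  1.36754754e+00 -8.25678451e-02]
```

View pics/w1b.png

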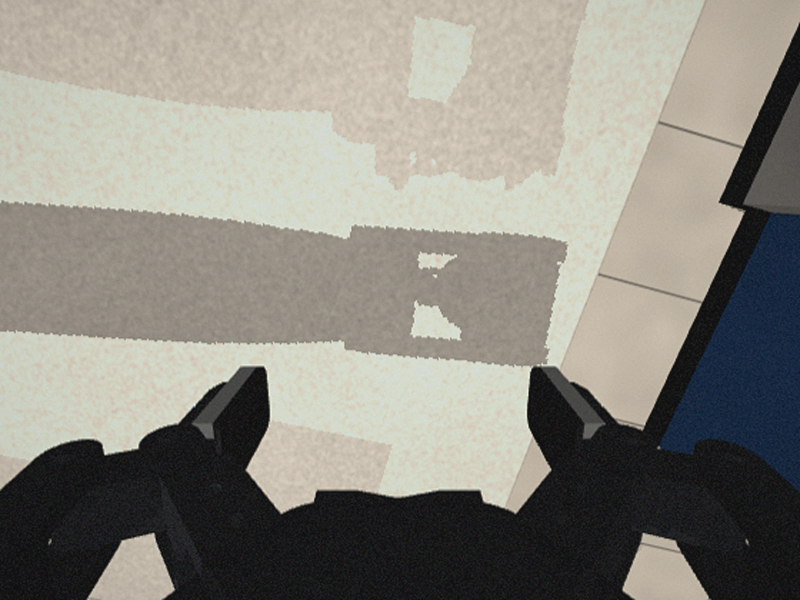

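The rows were refused because every key is required, so this picture shows only the bare bench from the start pose. I'll send them again in full.

Emit:
send_rows(moves=[{"claw": 1, "tx": 0, "ty": 0, "tz": -3.5, "ax": 0, "ay": 0, "az": 0}, {"claw": 1, "tx": 0, "ty": 0, "tz": -3.4, "ax": 0, "ay": 0, "az": 0}, {"claw": 1, "tx": 3, "ty": -3.65, "tz": 0, "ax": 0, "ay": 0, "az": 0}, {"claw": 1, "tx": 3, "ty": -3.65, "tz": 0, "ax": 0, "ay": 0, "az": 0}, {"claw": 1, "tx": 3, "ty": -3.65, "tz": 0, "ax": 0, "ay": 0, "az": 0}, {"claw": 1, "tx": 3, "ty": -3.65, "tz": 0, "ax": 0, "ay": 0, "az": 0}, {"claw": 1, "tx": 3, "ty": -3.65, "tz": 0, "ax": 0, "ay": 0, "az": 0}, {"claw": 1, "tx": 3, "ty": -3.65, "tz": 0, "ax": 0, "ay": 0, "az": 0}, {"claw": 1, "tx": 3, "ty": -3.65, "tz": 0, "ax": 0, "ay": 0, "az": 0}, {"claw": 1, "tx": 3, "ty": -3.65, "tz": 0, "ax": 0, "ay": 0, "az": 0}, {"claw": 1, "tx": 3, "ty": -3.65, "tz": 0, "ax": 0, "ay": 0, "az": 0}, {"claw": 1, "tx": 3, "ty": -3.65, "tz": 0, "ax": 0, "ay": 0, "az": 0}, {"claw": 1, "tx": 3, "ty": -3.65, "tz": 0, "ax": 0, "ay": 0, "az": 0}, {"claw": 1, "tx": 3, "ty": -3.65, "tz": 0, "ax": 0, "ay": 0, "az": 0}, {"claw": 1, "tx": 3, "ty": -3.65, "tz": 0, "ax": 0, "ay": 0, "az": 0}, {"claw": 1, "tx": 3, "ty": -3.65, "tz": 0, "ax": 0, "ay": 0, "az": 0}])

```text
clock: 1.75
ee_pos: [0.4419, -0.0231, 0.3003]
tcp_rot: [3.114, 0.412, 0.001]
force: [1.2, -1.3, -0.2]
gripper_width: 0.0856
grip_force: 0.0
```

Emit:
send_rows(moves=[{"claw": 1, "tx": 3, "ty": -3.65, "tz": 0, "ax": 0, "ay": 0, "az": 0}, {"claw": 1, "tx": 2.7, "ty": -3.5, "tz": 0, "ax": 0, "ay": 0, "az": 0}, {"claw": 1, "tx": 0, "ty": 0, "tz": 0, "ax": -0.0135, "ay": 0.0995, "az": 0.0515}, {"claw": 1, "tx": 0, "ty": 0, "tz": 0, "ax": -0.0135, "ay": 0.0995, "az": 0.0515}, {"claw": 1, "tx": 0, "ty": 0, "tz": 0, "ax": -0.0135, "ay": 0.0995, "az": 0.0515}, {"claw": 1, "tx": 0, "ty": 0, "tz": 0, "ax": -0.0135, "ay": 0.0995, "az": 0.0515}, {"claw": 1, "tx": 0, "ty": 0, "tz": 0, "ax": -0.0135, "ay": 0.0995, "az": 0.0515}, {"claw": 1, "tx": 0, "ty": 0, "tz": 0, "ax": 0, "ay": 0, "az": 0}, {"claw": 1, "tx": 0, "ty": 0, "tz": 0, "ax": 0, "ay": 0, "az": 0}])

```text
clock: 2.65
ee_pos: [0.4778, 0.0588, 0.3003]
tcp_rot: [3.042, 0.002, 0.776]
force: [0.8, -0.6, 1.1]
gripper_width: 0.0856
grip_force: 0.0
```

```bash
python3 look.py w2; python3 -c "
import cv2;b=cv2.imread('pics/w2.png');cv2.imwrite('pics/w2b.png',cv2.convertScaleAbs(cv2.resize(b,(800,600),interpolation=cv2.INTER_CUBIC),alpha=1.4,beta=15))"
```

```text
2.65 [0.47776738 0.05881565 0.30025027] [ 0.47880761 -0.00146538 -0.87791863] [ 0.78301571 -0.57499688  1.14576739] [ 0.01622588 -0.62852965  2.20687376 -0.01056135  1.06405183  1.58869495]
```

View pics/w2b.png

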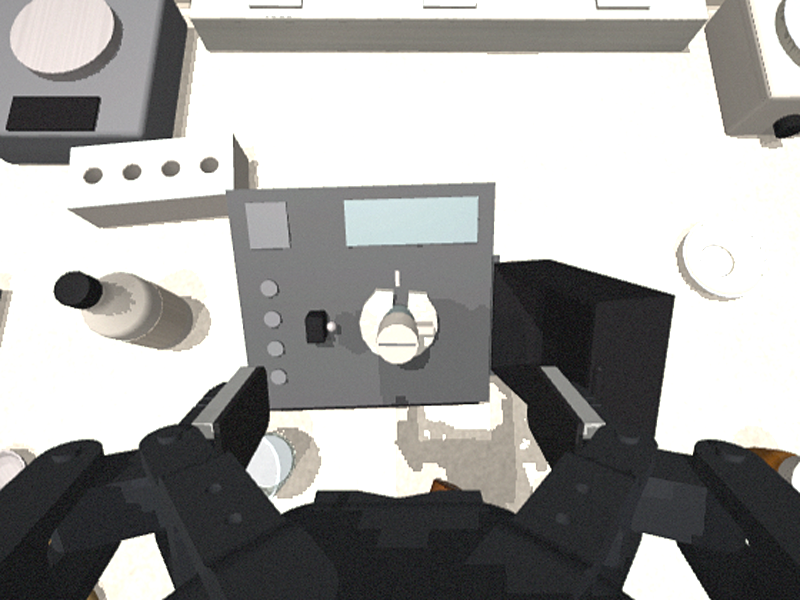

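The wrist view (800×600) is clear. Deck corners are at (228,190), (494,183), (253,408) and (489,402), the mark at (397,278), the collar at about (398,323), the cap top at (397,345), the rib at (428,327) and the post at (317,326). I'll solve the meter pose from the deck corners and mark and check it across the views.

Run:
```python
from h import *
s=np.load("w2.npz");b=cv2.imread("pics/w2.png");g=cv2.cvtColor(b,cv2.COLOR_BGR2GRAY)
kw=cam("wrist",s)
c=np.float32([(228,190),(494,183),(253,408),(489,402)])*.7
c=cv2.cornerSubPix(g,c.reshape(-1,1,2).copy(),(4,4),(-1,-1),(3,30,.01)).reshape(-1,2)
# mark: bright blob near
x0,y0=270,182;roi=g[y0:y0+22,x0:x0+16].astype(float);m=cv2.threshold(g[y0:y0+22,x0:x0+16],0,255,cv2.THRESH_OTSU)[1]
n,l,stt,cen=cv2.connectedComponentsWithStats(m);print(stt,cen+[x0,y0])
mk=(np.array([397,278])*.7)
print(c)
obj=np.float32([(.105,.125,0),(.105,-.075,0),(-.075,.125,0),(-.075,-.075,0),(.034,0,0)])
img=np.float32(np.vstack([c,mk]))
for k in (5,4):
    ok,rv,tv=cv2.solvePnP(obj[:k],img[:k],kw[0],None,flags=cv2.SOLVEPNP_ITERATIVE)
    pr=cv2.projectPoints(obj,rv,tv,kw[0],None)[0].reshape(-1,2);print("res",(pr-img).round(2).tolist())
    Rc=cv2.Rodrigues(rv)[0];M=kw[1]
    O=M[:3,:3].T@(tv.ravel()-M[:3,3]);Rm=M[:3,:3].T@Rc
    print(O,"yaw",np.arctan2(Rm[1,0],Rm[0,0]),"mz",Rm[:,2],"y ax",Rm[:,1])
    P=O+obj@Rm.T
    print("top",proj(P,cam("top")).round(1).tolist())
```

```text
[[  0   0  16  22 331]
 [  7   8   3  10  21]] [[277.49546828 192.35951662]
 [277.57142857 194.71428571]]
[[162.89642 132.1952 ]
 [346.44568 127.18301]
 [177.09999 285.6    ]
 [342.01663 280.9756 ]]
res [[-0.5899999737739563, -0.1899999976158142], [-0.5600000023841858, 0.699999988079071], [0.2800000011920929, -0.2800000011920929], [0.3100000023841858, 0.4300000071525574], [0.6499999761581421, -0.6800000071525574]]
[0.53676827 0.05756289 0.11086097] yaw 0.025516692115436133 mz [-0.42994076 -0.00653999  0.90283341] y ax [-0.02360882  0.99971327 -0.00400105]
top [[213.9, 171.3], [291.7, 170.4], [218.2, 236.6], [292.2, 236.1], [263.2, 197.4]]
res [[-0.30000001192092896, -0.5], [-0.41999998688697815, 0.5600000023841858], [0.2800000011920929, -0.14000000059604645], [0.5199999809265137, 0.07999999821186066], [0.9900000095367432, -0.9599999785423279]]
[0.53711208 0.05718094 0.11074826] yaw 0.02499666111910619 mz [-0.42581789 -0.01408076  0.90469932] y ax [-0.02645624  0.99964515  0.00310626]
top [[214.0, 171.2], [291.8, 170.2], [218.2, 236.7], [292.3, 235.9], [263.4, 197.2]]
```

Run:
```python
from h import *
from scipy.optimize import least_squares
s=np.load("w2.npz");kw=cam("wrist",s);kt=cam("top")
obj=np.array([(.105,.125,0),(.105,-.075,0),(-.075,.125,0),(-.075,-.075,0),(.034,0,0)])
iw=np.array([(162.9,132.2),(346.2,127.4),(177.1,285.6),(342.0,281.2),(277.6,194.7)])
it=np.array([(215.8,172),(291.6,171.5),(219.0,236.9),(292.0,236.4),(263.2,198)])
def f(v,both=1):
    P=v[:3]+obj@mframe(v[3]).T
    r=[proj(P,kw)-iw]
    if both:r.append((proj(P,kt)-it))
    return np.concatenate(r).ravel()
for b in(0,1):
    o=least_squares(f,[.537,.057,.11,0.025],args=(b,),loss='soft_l1');print(o.x.round(4),f(o.x,b).reshape(-1,2).round(2).tolist())
v=o.x;M=mframe(v[3])
# rib, collar, cap predictions in wrist image for yaw phi
def W(p):return proj(v[:3]+np.array(p)@M.T,kw)[0].round(1)
print("captop",W((0,0,.05)),"collar ctr",W((0,0,.01)))
for ph in(-80,-90,-100):
    a=np.radians(ph);print(ph,"rib",W((.027*np.cos(a),.027*np.sin(a),.022)))
# wrist pixel measured rib end, keyway -> meter coords
for nm,px,z in(("rib",(436*.7,326*.7),.022),("cap",(397*.7,345*.7),.05),("collar",(398*.7,323*.7),.01)):
    q=onplane(px,kw,v[:3]+M[:,2]*z,M[:,2]);print(nm,((q-v[:3])@M*1000).round(1))
b=cv2.imread("pics/w2.png")[180:265,235:325];cv2.imwrite("pics/w2c.png",cv2.resize(b,None,fx=7,fy=7,interpolation=cv2.INTER_CUBIC))
```

```text
[0.5355 0.058  0.1126 0.0271] [[-4.06, 0.15], [0.72, 0.51], [0.35, -0.44], [-0.42, -0.52], [0.52, 0.16]]
[0.5354 0.0577 0.1122 0.0253] [[-3.45, 0.16], [1.11, 0.82], [0.63, -0.59], [-0.3, -0.37], [0.86, 0.29], [-2.48, 0.23], [0.06, -0.21], [-0.77, -0.36], [0.08, -0.53], [-0.12, -0.01]]
captop [279.8 238.9] collar ctr [279.2 226.5]
-80 rib [303.9 225.2]
-90 rib [304.2 229.3]
-100 rib [303.9 233.4]
rib [  1.2 -28.   22. ]
cap [-2.7  2.  50. ]
collar [ 0.5  0.7 10. ]
```

View pics/w2c.png

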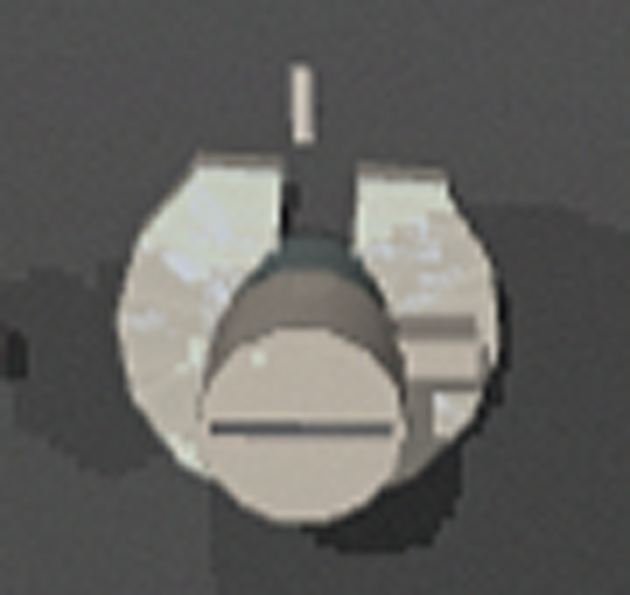

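The crop shows the keyway between (281,165) and (360,170), slightly right of the mark at (302,103). The rib top's outer end is near (483,362), and the cap-top centre is at (302,425). I'll convert these to angles and work out the approach.

Run:
```python
from h import *
s=np.load("w2.npz");kw=cam("wrist",s)
for O,yaw in((np.array([.5355,.058,.1126]),.0265),):
    M=mframe(yaw)
    def m(px,z):
        return ((onplane((px[0]/7+235,px[1]/7+180),kw,O+M[:,2]*z,M[:,2])-O)@M*1000).round(1)
    for n,p,z in(("mark",(302,103),0),("keyL",(283,170),.01),("keyR",(359,174),.01),("keyLi",(281,240),.01),("keyRi",(357,235),.01),("colL",(120,325),.01),("colR",(497,325),.01),("cap",(302,425),.05),("capL",(201,425),.05),("capR",(405,425),.05),("capB",(302,523),.05),("capT",(302,328),.05),("ribE1",(477,338),.022),("ribE2",(487,382),.022),("ribI1",(398,338),.022),("ribI2",(400,382),.022)):
        q=m(p,z);print(n,q,np.degrees(np.arctan2(q[1],q[0])).round(1))
    st=arm.read_state();R0=R.from_rotvec(st["tcp_rot"]).as_matrix();q=(st["ee_pos"]-O)@M;print("tcp in meter",q*1000)
    print(R.from_matrix(R0.T@toolR(yaw,.7)).as_rotvec())
```

```text
mark [34.2  0.  -0. ] 0.0
keyL [25.6  3.3 10. ] 7.3
keyR [24.7 -8.6 10. ] -19.2
keyLi [14.2  3.9 10. ] 15.4
keyRi [14.7 -8.2 10. ] -29.2
colL [ 0.7 30.1 10. ] 88.7
colR [ -0.9 -30.4  10. ] -91.7
cap [-2.   1.5 50. ] 143.1
capL [-1.6 15.8 50. ] 95.8
capR [ -2.4 -13.2  50. ] -100.3
capB [-17.    1.8  50. ] 174.0
capT [12.6  1.1 50. ] 5.0
ribE1 [  1.  -26.1  22. ] -87.8
ribE2 [ -6.2 -27.6  22. ] -102.7
ribI1 [  1.4 -13.8  22. ] -84.2
ribI2 [ -5.9 -14.1  22. ] -112.7
tcp in meter [ 40.10099728   2.23101765 192.55588274]
[ 0.0137312  -0.00484242  0.67781364]
```

Emit:
send_rows(moves=[{"claw": 0.3, "tx": -2.03, "ty": 0.08, "tz": 2.7, "ax": 0, "ay": 0, "az": 0.136}, {"claw": 0.3, "tx": -2.0, "ty": 0.35, "tz": 2.7, "ax": 0.0137, "ay": -0.0048, "az": 0.136}, {"claw": 0.3, "tx": 0, "ty": 0, "tz": 2.7, "ax": 0, "ay": 0, "az": 0.136}, {"claw": 0.3, "tx": 0, "ty": 0, "tz": 0, "ax": 0, "ay": 0, "az": 0.136}, {"claw": 0.3, "tx": 0, "ty": 0, "tz": 0, "ax": 0, "ay": 0, "az": 0.136}, {"claw": 0.3, "tx": 0, "ty": 0, "tz": 0, "ax": 0, "ay": 0, "az": 0}, {"claw": 0.3, "tx": 0, "ty": 0, "tz": 0, "ax": 0, "ay": 0, "az": 0}])

```text
clock: 3.4
ee_pos: [0.482, 0.0573, 0.2103]
tcp_rot: [-2.723, 0.954, -0.686]
force: [0.0, 0.3, -0.2]
gripper_width: 0.0558
grip_force: 0.0
```

```bash
cat > st.py <<'E'
from h import *
O=np.array([.5355,.058,.1126]);Y=.0265;M=mframe(Y)
s=arm.read_state();R0=R.from_rotvec(s["tcp_rot"]).as_matrix()
def target(p,az,tilt=0):
    d,r=delta(s["ee_pos"],R0,O+M@np.array(p)/1000,toolR(Y,az,tilt));print("to",p,az,"shift",d.round(2),"rot",r.round(3))
x=R0[:,0]@M
if __name__=="__main__":
    print("t",round(s["clock"],2),"meter",((s["ee_pos"]-O)@M*1000).round(1),"az",np.arctan2(-x[1],x[0]).round(3),"F",(s["force"]@M).round(1),"T",(s["wrist_torque"]@M).round(2),"w",s["gripper_width"].round(4),"j",s["joint_positions"].round(2))
    import sys
    for a in sys.argv[1:]:
        a=eval(a);target(*a)
E
python3 st.py "((-.5,.5,60),.7)"; python3 look.py w3
```

```text
3.4 [0.48200897 0.05727697 0.21025863] [ 0.47783474  0.01258599 -0.87835958] [ 0.01446687  0.26194533 -0.21456992] [ 5.98007240e-04 -5.73101461e-01  2.32321335e+00  1.57874539e-02
  8.93303823e-01  2.23830085e+00]Traceback (most recent call last):
  File "st.py", line 8, in <module>
    print("t",round(s["clock"],2),"meter",((s["ee_pos"]-O)@M*1000).round(1),"az",np.arctan2(-x[1],x[0]).round(3),"F",(s["force"]@M).round(1),"T",(s["wrist_torque"]@M).round(2),"w",s["gripper_width"].round(4),"j",s["joint_positions"].round(2))
                                                                                                                                                                                    ^^^^^^^^^^^^^^^^^^^^^^^^
AttributeError: 'float' object has no attribute 'round'
```

```bash
sed -i 's/s\["gripper_width"\].round(4)/round(s["gripper_width"],4)/' st.py; python3 st.py "((-1,1,60),.7)"
python3 - <<'E'
from h import *
import st
s=np.load("w3.npz");kw=cam("wrist",s)
b=cv2.imread("pics/w3.png")
P=lambda p:proj(st.O+st.M@np.array(p)/1000,kw)[0]
c=P((-2,1.5,50));print(c,P((0,0,10)))
x0,y0=int(c[0])-65,int(c[1])-65
ang=np.linspace(0,6.283,40)
v=cv2.resize(b[y0:y0+100,x0:x0+130],None,fx=6,fy=6,interpolation=cv2.INTER_CUBIC)
for a in ang:
    for q in((-2+15*np.cos(a),1.5+15*np.sin(a),50),(30*np.cos(a),30*np.sin(a),10)):
        p=(P(q)-[x0,y0])*6;cv2.circle(v,(int(p[0]),int(p[1])),2,(0,0,255),-1)
cv2.imwrite("pics/w3b.png",v)
E
```

```text
t 3.45 meter [ -0.2   0.8 111.4] az 0.701 F [ 1.   0.1 -0.2] T [ 0.02  0.27 -0.01] w 0.0555 j [ 0.   -0.57  2.32  0.02  0.89  2.24]
to (-1, 1, 60) 0.7 shift [-0.07  0.03  5.14] rot [ 0.001  0.001 -0.001]
[279.50252085 229.19088352] [279.15919524 210.9021122 ]
```

View pics/w3b.png

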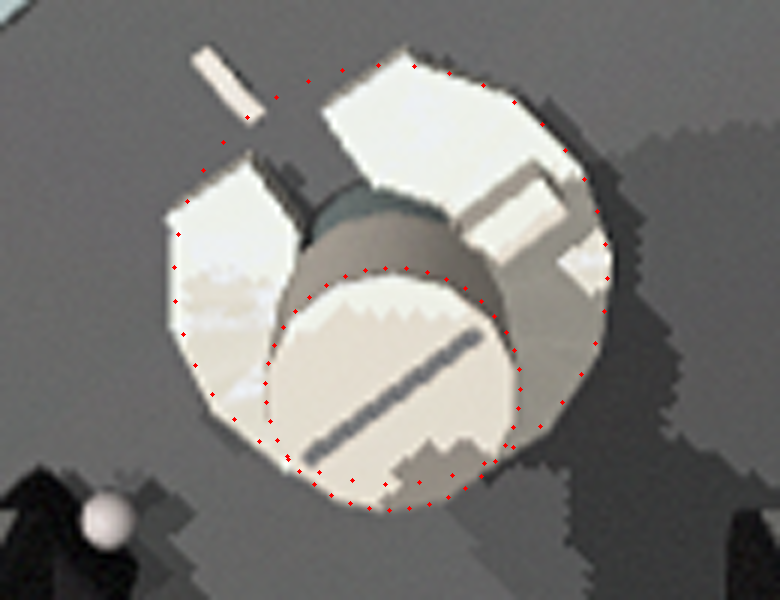

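The overlay fits cap and collar to within about 1 mm. I'll descend and grip.

Emit:
send_rows(moves=[{"claw": 0.3, "tx": -0.07, "ty": 0.03, "tz": 3, "ax": 0, "ay": 0, "az": 0}, {"claw": 0.3, "tx": 0, "ty": 0, "tz": 2.5, "ax": 0, "ay": 0, "az": 0}, {"claw": 0.3, "tx": 0, "ty": 0, "tz": 2, "ax": 0, "ay": 0, "az": 0}, {"claw": 0.3, "tx": 0, "ty": 0, "tz": 1.3, "ax": 0, "ay": 0, "az": 0}, {"claw": 0.3, "tx": 0, "ty": 0, "tz": 0, "ax": 0, "ay": 0, "az": 0}, {"claw": -0.2, "tx": 0, "ty": 0, "tz": 0, "ax": 0, "ay": 0, "az": 0}, {"claw": -1, "tx": 0, "ty": 0, "tz": 0, "ax": 0, "ay": 0, "az": 0}, {"claw": -1, "tx": 0, "ty": 0, "tz": 0, "ax": 0, "ay": 0, "az": 0}, {"claw": -1, "tx": 0, "ty": 0, "tz": 0, "ax": 0, "ay": 0, "az": 0}, {"claw": -1, "tx": 0, "ty": 0, "tz": 0, "ax": 0, "ay": 0, "az": 0}])

```text
clock: 4.45
ee_pos: [0.5233, 0.0588, 0.1335]
tcp_rot: [-2.72, 0.957, -0.689]
force: [-1.7, 1.2, 4.6]
gripper_width: 0.0285
grip_force: 59.0
```

```bash
python3 st.py
python3 - <<'E'
from h import *
import st
kw=cam("wrist",np.load("w3.npz"));O,M=st.O,st.M
c=proj(O+M@np.array((-2,1.5,50))/1000,kw)[0];x0,y0=int(c[0])-65,int(c[1])-65
for n,p,z in(("kL",(250,160),.01),("kR",(325,112),.01),("kLi",(300,235),.01),("kRi",(372,187),.01),("rE",(556,195),.022),("rI",(480,248),.022),("rE1",(543,178),.022),("rE2",(570,212),.022),("mark",(228,84),0)):
    q=((onplane((p[0]/6+x0,p[1]/6+y0),kw,O+M[:,2]*z,M[:,2])-O)@M*1000).round(1);print(n,q)
E
```

```text
t 4.45 meter [-0.7  1.2 24.1] az 0.703 F [0.8 1.3 4.9] T [ 0.08  0.27 -0.05] w 0.0285 j [ 0.   -0.36  2.32  0.02  0.68  2.24]
kL [25.4  3.6 10. ]
kR [23.9 -8.5 10. ]
kLi [13.1  5.3 10. ]
kRi [11.9 -6.6 10. ]
rE [ -2.4 -26.   22. ]
rI [ -1.5 -13.9  22. ]
rE1 [  0.4 -26.1  22. ]
rE2 [ -5.4 -25.9  22. ]
mark [34.5  0.7  0. ]
```

Emit:
send_rows(moves=[{"claw": -1, "tx": 0, "ty": 0, "tz": 0, "ax": 0, "ay": 0, "az": -0.12}, {"claw": -1, "tx": 0, "ty": 0, "tz": 0, "ax": 0, "ay": 0, "az": -0.12}, {"claw": -1, "tx": 0, "ty": 0, "tz": 0, "ax": 0, "ay": 0, "az": -0.12}, {"claw": -1, "tx": 0, "ty": 0, "tz": 0, "ax": 0, "ay": 0, "az": -0.12}, {"claw": -1, "tx": 0, "ty": 0, "tz": 0, "ax": 0, "ay": 0, "az": -0.12}, {"claw": -1, "tx": 0, "ty": 0, "tz": 0, "ax": 0, "ay": 0, "az": -0.12}, {"claw": -1, "tx": 0, "ty": 0, "tz": 0, "ax": 0, "ay": 0, "az": -0.12}, {"claw": -1, "tx": 0, "ty": 0, "tz": 0, "ax": 0, "ay": 0, "az": -0.12}, {"claw": -1, "tx": 0, "ty": 0, "tz": 0, "ax": 0, "ay": 0, "az": -0.12}, {"claw": -1, "tx": 0, "ty": 0, "tz": 0, "ax": 0, "ay": 0, "az": -0.12}, {"claw": -1, "tx": 0, "ty": 0, "tz": 0, "ax": 0, "ay": 0, "az": -0.12}, {"claw": -1, "tx": 0, "ty": 0, "tz": 0, "ax": 0, "ay": 0, "az": -0.12}, {"claw": -1, "tx": 0, "ty": 0, "tz": 0, "ax": 0, "ay": 0, "az": -0.07}, {"claw": -1, "tx": 0, "ty": 0, "tz": 0, "ax": 0, "ay": 0, "az": 0}, {"claw": -1, "tx": 0, "ty": 0, "tz": 0, "ax": 0, "ay": 0, "az": 0}])

```text
clock: 5.95
ee_pos: [0.5234, 0.0583, 0.1329]
tcp_rot: [2.628, 1.161, 0.679]
force: [1.5, -3.8, 0.7]
gripper_width: 0.0286
grip_force: 59.0
```

```bash
python3 st.py; python3 look.py w4
python3 - <<'E'
from h import *
import st
kw=cam("wrist",np.load("w4.npz"));b=cv2.imread("pics/w4.png")
P=lambda p:proj(st.O+st.M@np.array(p)/1000,kw)[0]
c=P((10,0,15));print(c,P((34,0,0)))
x0,y0=int(c[0])-65,int(c[1])-50
cv2.imwrite("pics/w4b.png",cv2.convertScaleAbs(cv2.resize(b[y0:y0+100,x0:x0+130],None,fx=6,fy=6,interpolation=cv2.INTER_CUBIC),alpha=1.5))
E
```

```text
t 5.95 meter [-0.9  0.6 23.6] az -0.806 F [ 1.5 -3.8 -0. ] T [-0.75 -0.17  0.01] w 0.0286 j [ 0.   -0.36  2.32  0.02  0.68  0.73]
5.95 [0.52341086 0.05826822 0.13289586] [ 0.47994323  0.01168513 -0.87722173] [ 1.48209953 -3.80166323  0.70214417] [ 0.00370308 -0.36093945  2.32095492  0.01573852  0.68097533  0.73259077]
[293.03370717 244.26455082] [322.87977256 206.80798237]
```

View pics/w4b.png

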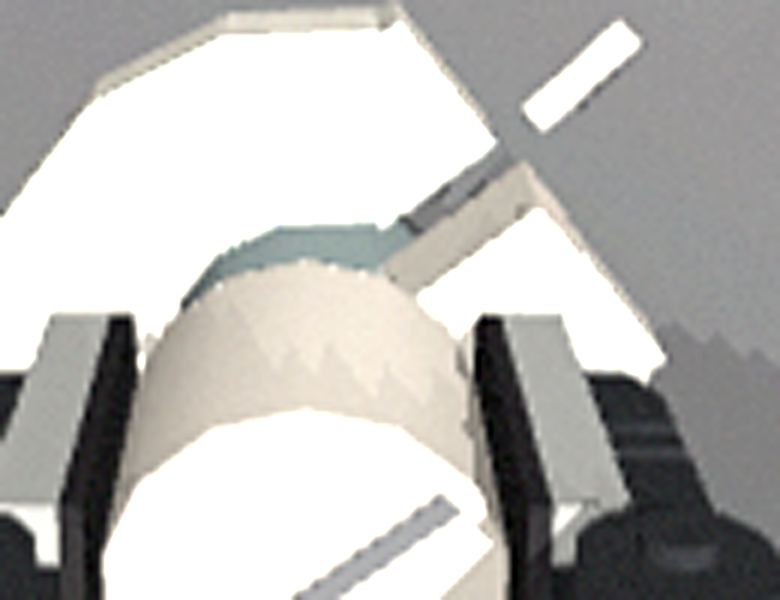

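Run:
```python
from h import *
import st
kw=cam("wrist",np.load("w4.npz"))
P=lambda p:proj(st.O+st.M@np.array(p)/1000,kw)[0]
c=P((10,0,15));o=np.array([int(c[0])-65,int(c[1])-50])
for zt in(22,15):
  for ph in(-3,-7,-11):
    a=np.radians(ph);u=np.array([np.cos(a),np.sin(a)]);n=np.array([-u[1],u[0]])
    print(zt,ph,[((P((*(r*u+w*n),zt))-o)*6).round().tolist() for r in(15,27) for w in(3,-3)])
a=np.radians(-7);u=np.array([np.cos(a),np.sin(a)]);n=np.array([-u[1],u[0]])
print("key",[((P((*(r*u+w*n),10))-o)*6).round().tolist() for r in(13,29) for w in(6,-6)])
print("captop",((P((0,0,50))-o)*6).round(),((P((0,0,43))-o)*6).round(), "bottom cap edge x+15",[((P((15*np.cos(t),15*np.sin(t),z))-o)*6).round().tolist() for z in(22,15) for t in(-.8,0,.8)])
```

```text
22 -3 [[421.0, 275.0], [466.0, 325.0], [532.0, 185.0], [578.0, 237.0]]
22 -7 [[431.0, 282.0], [472.0, 336.0], [548.0, 201.0], [589.0, 255.0]]
22 -11 [[440.0, 291.0], [477.0, 346.0], [562.0, 217.0], [599.0, 274.0]]
15 -3 [[416.0, 246.0], [459.0, 295.0], [522.0, 161.0], [566.0, 210.0]]
15 -7 [[425.0, 254.0], [465.0, 305.0], [537.0, 175.0], [577.0, 228.0]]
15 -11 [[434.0, 262.0], [469.0, 315.0], [551.0, 191.0], [586.0, 246.0]]
key [[384.0, 222.0], [461.0, 322.0], [529.0, 120.0], [606.0, 222.0]]
captop [310. 575.] [310. 527.] bottom cap edge x+15 [[484.0, 413.0], [438.0, 294.0], [310.0, 242.0], [476.0, 380.0], [432.0, 265.0], [309.0, 215.0]]
```

The rib's top edge runs (420,290)→(540,210), so it is still riding on top but is now over the keyway at about -8°. I'll press gently.

Emit:
send_rows(moves=[{"claw": -1, "tx": 0, "ty": 0, "tz": 0.1, "ax": 0, "ay": 0, "az": 0}, {"claw": -1, "tx": 0, "ty": 0, "tz": 0.1, "ax": 0, "ay": 0, "az": 0}, {"claw": -1, "tx": 0, "ty": 0, "tz": 0, "ax": 0, "ay": 0, "az": 0}, {"claw": -1, "tx": 0, "ty": 0, "tz": 0, "ax": 0, "ay": 0, "az": 0}])

```text
clock: 6.4
ee_pos: [0.5245, 0.0585, 0.1311]
tcp_rot: [2.627, 1.163, 0.679]
force: [1.8, -4.2, 4.3]
gripper_width: 0.0288
grip_force: 59.2
```

```bash
python3 st.py
```

```text
t 6.4 meter [-0.8  0.8 21.6] az -0.807 F [ 3.6 -4.2  2.9] T [-1.08 -0.29  0.05] w 0.0288 j [ 0.   -0.36  2.32  0.02  0.68  0.73]
```

It moved 2 mm with only 3 N, so it is dropping. I'll continue to 7 mm.

Emit:
send_rows(moves=[{"claw": -1, "tx": 0, "ty": 0, "tz": 0.1, "ax": 0, "ay": 0, "az": 0}, {"claw": -1, "tx": 0, "ty": 0, "tz": 0.1, "ax": 0, "ay": 0, "az": 0}, {"claw": -1, "tx": 0, "ty": 0, "tz": 0.1, "ax": 0, "ay": 0, "az": 0}, {"claw": -1, "tx": 0, "ty": 0, "tz": 0, "ax": 0, "ay": 0, "az": 0}, {"claw": -1, "tx": 0, "ty": 0, "tz": 0, "ax": 0, "ay": 0, "az": 0}])

```text
clock: 6.9
ee_pos: [0.5259, 0.0586, 0.1285]
tcp_rot: [2.627, 1.163, 0.679]
force: [1.5, -5.0, 3.5]
gripper_width: 0.0285
grip_force: 59.3
```

```bash
python3 st.py
```

```text
t 6.9 meter [-0.7  0.8 18.5] az -0.807 F [ 2.9 -5.   2.4] T [-1.06 -0.33 -0.03] w 0.0285 j [ 0.   -0.35  2.32  0.02  0.67  0.73]
```

Emit:
send_rows(moves=[{"claw": -1, "tx": 0, "ty": 0, "tz": 0.1, "ax": 0, "ay": 0, "az": 0}, {"claw": -1, "tx": 0, "ty": 0, "tz": 0.1, "ax": 0, "ay": 0, "az": 0}, {"claw": -1, "tx": 0, "ty": 0, "tz": 0.05, "ax": 0, "ay": 0, "az": 0}, {"claw": -1, "tx": 0, "ty": 0, "tz": 0, "ax": 0, "ay": 0, "az": 0}, {"claw": -1, "tx": 0, "ty": 0, "tz": 0, "ax": 0, "ay": 0, "az": 0}])

```text
clock: 7.4
ee_pos: [0.527, 0.059, 0.1282]
tcp_rot: [2.628, 1.163, 0.678]
force: [-14.3, -4.9, 18.5]
gripper_width: 0.0287
grip_force: 61.7
```

```bash
python3 st.py
```

```text
t 7.4 meter [-0.   1.2 17.7] az -0.807 F [-3.8 -4.5 23.2] T [-0.88  1.07 -0.02] w 0.0287 j [ 0.   -0.34  2.32  0.02  0.67  0.73]
```

Bottomed at 23 N. I'll release, lift and look.

Emit:
send_rows(moves=[{"claw": -1, "tx": 0, "ty": 0, "tz": -0.15, "ax": 0, "ay": 0, "az": 0}, {"claw": 0.2, "tx": 0, "ty": 0, "tz": 0, "ax": 0, "ay": 0, "az": 0}, {"claw": 0.3, "tx": 0, "ty": 0, "tz": 0, "ax": 0, "ay": 0, "az": 0}, {"claw": 0.3, "tx": 0, "ty": 0, "tz": 0, "ax": 0, "ay": 0, "az": 0}, {"claw": 0.3, "tx": 0, "ty": 0, "tz": -2, "ax": 0, "ay": 0, "az": 0}, {"claw": 0.3, "tx": 0, "ty": 0, "tz": -4, "ax": 0, "ay": 0, "az": 0}, {"claw": -1, "tx": 0, "ty": 0, "tz": -4, "ax": 0, "ay": 0, "az": 0}, {"claw": -1, "tx": 0, "ty": 0, "tz": 0, "ax": 0, "ay": 0, "az": 0}, {"claw": -1, "tx": 0, "ty": 0, "tz": 0, "ax": 0, "ay": 0, "az": 0}])

```text
clock: 8.3
ee_pos: [0.4778, 0.0578, 0.2155]
tcp_rot: [2.628, 1.163, 0.68]
force: [0.3, 0.2, -0.0]
gripper_width: 0.0125
grip_force: 0.0
```

```bash
python3 st.py; python3 look.py w5
python3 - <<'E'
from h import *
import st
s=np.load("w5.npz");kw=cam("wrist",s)
b=cv2.imread("pics/w5.png")
P=lambda p:proj(st.O+st.M@np.array(p)/1000,kw)[0]
c=P((5,0,25))
x0,y0=int(c[0])-65,int(c[1])-50
v=cv2.resize(b[y0:y0+100,x0:x0+130],None,fx=6,fy=6,interpolation=cv2.INTER_CUBIC)
for a in np.linspace(0,6.283,40):
    for q,k in(((15*np.cos(a),15*np.sin(a),43),(0,0,255)),((30*np.cos(a),30*np.sin(a),10),(0,0,255)),((15*np.cos(a),15*np.sin(a),50),(255,0,0))):
        p=(P(q)-[x0,y0])*6;cv2.circle(v,(int(p[0]),int(p[1])),2,k,-1)
a=np.radians(-7);u=np.array([np.cos(a),np.sin(a)]);n=np.array([-u[1],u[0]])
for z,k in((15,(0,0,255)),(22,(255,0,0))):
    for r in(15,27):
        for w in(3,-3):
            p=(P((*(r*u+w*n),z))-[x0,y0])*6;cv2.circle(v,(int(p[0]),int(p[1])),4,k,-1)
cv2.imwrite("pics/w5b.png",v)
E
```

```text
t 8.3 meter [ -1.3   1.3 117.9] az -0.807 F [ 0.2  0.2 -0.2] T [ 0.01  0.3  -0.  ] w 0.0125 j [ 0.   -0.59  2.33  0.02  0.91  0.73]
8.3 [0.4778431  0.05780125 0.21550471] [ 0.47972623  0.01315622 -0.87731959] [ 0.27745361  0.22741822 -0.02498934] [ 1.66813654e-03 -5.91547970e-01  2.32566181e+00  1.56859799e-02
  9.07129849e-01  7.32427482e-01]
```

View pics/w5b.png

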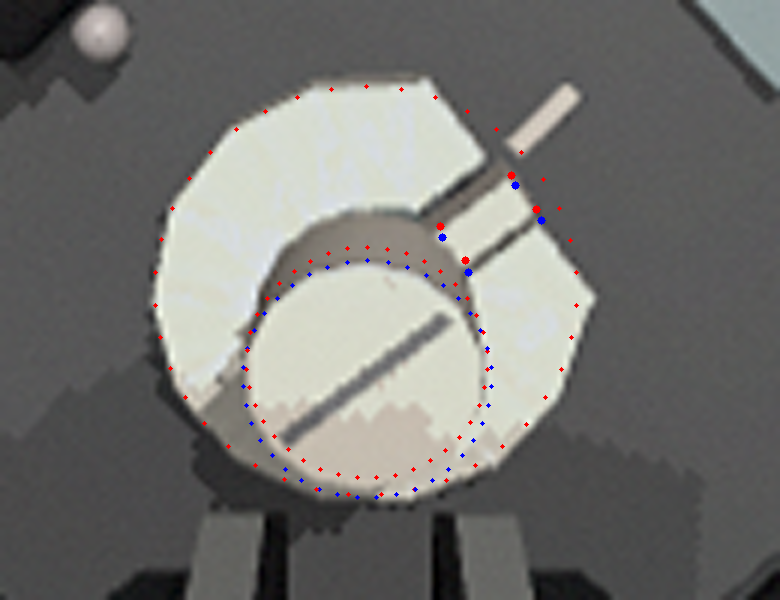

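The rib is now inside the keyway, with gaps visible on both sides, and the cap has dropped. I'll press on the cap top with closed fingers to be sure it is home.

Emit:
send_rows(moves=[{"claw": -1, "tx": 0, "ty": 0, "tz": 3, "ax": 0, "ay": 0, "az": 0}, {"claw": -1, "tx": 0, "ty": 0, "tz": 2.5, "ax": 0, "ay": 0, "az": 0}, {"claw": -1, "tx": 0, "ty": 0, "tz": 1.2, "ax": 0, "ay": 0, "az": 0}, {"claw": -1, "tx": 0, "ty": 0, "tz": 0.3, "ax": 0, "ay": 0, "az": 0}, {"claw": -1, "tx": 0, "ty": 0, "tz": 0.2, "ax": 0, "ay": 0, "az": 0}, {"claw": -1, "tx": 0, "ty": 0, "tz": 0.1, "ax": 0, "ay": 0, "az": 0}, {"claw": -1, "tx": 0, "ty": 0, "tz": 0.1, "ax": 0, "ay": 0, "az": 0}, {"claw": -1, "tx": 0, "ty": 0, "tz": 0, "ax": 0, "ay": 0, "az": 0}, {"claw": -1, "tx": 0, "ty": 0, "tz": 0, "ax": 0, "ay": 0, "az": 0}])

```text
clock: 9.25
ee_pos: [0.5114, 0.0588, 0.1514]
tcp_rot: [2.633, 1.167, 0.667]
force: [-41.1, -2.1, 37.3]
gripper_width: -0.0002
grip_force: 26.1
```

```bash
python3 st.py
```

```text
t 9.25 meter [-2.6  1.4 45.6] az -0.808 F [-18.3  -1.   52.5] T [-0.09  3.53  0.01] w -0.0002 j [ 0.   -0.42  2.32  0.02  0.74  0.73]
```

Firm contact at z 45.6 mm under full load, so the vial is home. I'll back off and go round to the outside of the hood.

Emit:
send_rows(moves=[{"claw": -1, "tx": 0, "ty": 0, "tz": -2, "ax": 0, "ay": 0, "az": 0}, {"claw": -1, "tx": 0, "ty": 0, "tz": -4, "ax": 0, "ay": 0, "az": 0.135}, {"claw": -1, "tx": 0, "ty": 0, "tz": -4.5, "ax": 0, "ay": 0, "az": 0.135}, {"claw": -1, "tx": 0, "ty": 0, "tz": -4.5, "ax": 0, "ay": 0, "az": 0.135}, {"claw": -1, "tx": 0, "ty": 0, "tz": 0, "ax": 0, "ay": 0, "az": 0.135}, {"claw": -1, "tx": 0, "ty": 0, "tz": 0, "ax": 0, "ay": 0, "az": 0.135}, {"claw": -1, "tx": 0, "ty": 0, "tz": 0, "ax": 0, "ay": 0, "az": 0.132}, {"claw": -1, "tx": 0, "ty": 4, "tz": 0, "ax": 0, "ay": 0, "az": 0}, {"claw": -1, "tx": 0, "ty": 4, "tz": 0, "ax": 0, "ay": 0, "az": 0}, {"claw": -1, "tx": 0, "ty": 4, "tz": 0, "ax": 0, "ay": 0, "az": 0}, {"claw": -1, "tx": 0, "ty": 4, "tz": 0, "ax": 0, "ay": 0, "az": 0}, {"claw": -1, "tx": 0, "ty": 4.5, "tz": 0, "ax": 0, "ay": 0, "az": 0}, {"claw": -1, "tx": 0, "ty": 0, "tz": 0, "ax": 0, "ay": 0, "az": 0}])

```text
clock: 10.55
ee_pos: [0.4459, -0.1531, 0.2784]
tcp_rot: [-3.04, -0.026, -0.766]
force: [0.3, -0.3, 0.6]
gripper_width: -0.0002
grip_force: 0.0
```

```bash
python3 st.py "((0,-205,82),0)"
```

```text
t 10.55 meter [  -4.  -208.7  191.1] az 0.009 F [ 0.6 -0.3  0.4] T [ 0.03  0.29 -0.05] w -0.0002 j [-0.61 -0.62  2.24  0.32  1.14  0.86]
to (0, -205, 82) 0 shift [ 0.47 -0.39 10.91] rot [ 0.002  0.006 -0.009]
```

Emit:
send_rows(moves=[{"claw": -1, "tx": 0.2, "ty": -0.2, "tz": 3.6, "ax": 0, "ay": 0, "az": 0}, {"claw": -1, "tx": 0.2, "ty": -0.2, "tz": 3.6, "ax": 0, "ay": 0, "az": 0}, {"claw": -1, "tx": 0, "ty": 0, "tz": 3.6, "ax": 0, "ay": 0, "az": 0}, {"claw": -1, "tx": 0, "ty": 0, "tz": 0, "ax": 0, "ay": 0, "az": 0}, {"claw": -1, "tx": 0, "ty": -1, "tz": 0, "ax": 0, "ay": 0, "az": 0}, {"claw": -1, "tx": 0, "ty": -1, "tz": 0, "ax": 0, "ay": 0, "az": 0}, {"claw": -1, "tx": 0, "ty": -1, "tz": 0, "ax": 0, "ay": 0, "az": 0}, {"claw": -1, "tx": 0, "ty": -1, "tz": 0, "ax": 0, "ay": 0, "az": 0}, {"claw": -1, "tx": 0, "ty": -1, "tz": 0, "ax": 0, "ay": 0, "az": 0}, {"claw": -1, "tx": 0, "ty": -1, "tz": 0, "ax": 0, "ay": 0, "az": 0}, {"claw": -1, "tx": 0, "ty": -1, "tz": 0, "ax": 0, "ay": 0, "az": 0}])

```text
clock: 11.65
ee_pos: [0.5004, -0.0754, 0.1938]
tcp_rot: [3.039, 0.047, 0.778]
force: [-41.5, -21.0, 31.4]
gripper_width: -0.0002
grip_force: 28.3
```

```bash
python3 st.py
```

```text
t 11.65 meter [   5.  -132.4   89.8] az -0.007 F [-21.8 -19.9  47.7] T [-2.3   3.22  0.26] w -0.0002 j [-0.35 -0.49  2.3   0.22  0.87  1.09]
```

There is an unexpected upward force, so I'll look from all three cameras in one composite.

```bash
cat > comp.py <<'E'
import sys
from h import *
w=arm.get_image("wrist");s=arm.get_image("scene");t=arm.get_image("top")
f=lambda a,x0,y0,x1,y1,W,H:cv2.resize(cv2.convertScaleAbs(a[y0:y1,x0:x1],alpha=1.6,beta=15),(W,H),interpolation=cv2.INTER_CUBIC)
o=np.zeros((600,800,3),np.uint8)
o[:300,:400]=f(w,0,0,560,420,400,300);o[:300,400:]=f(t,200,140,340,245,400,300)
o[300:]=f(s,180,140,420,230,800,300)
cv2.imwrite(f"pics/{sys.argv[1]}.png",o)
E
python3 comp.py c1
```

```text
(no output)
```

View pics/c1.png

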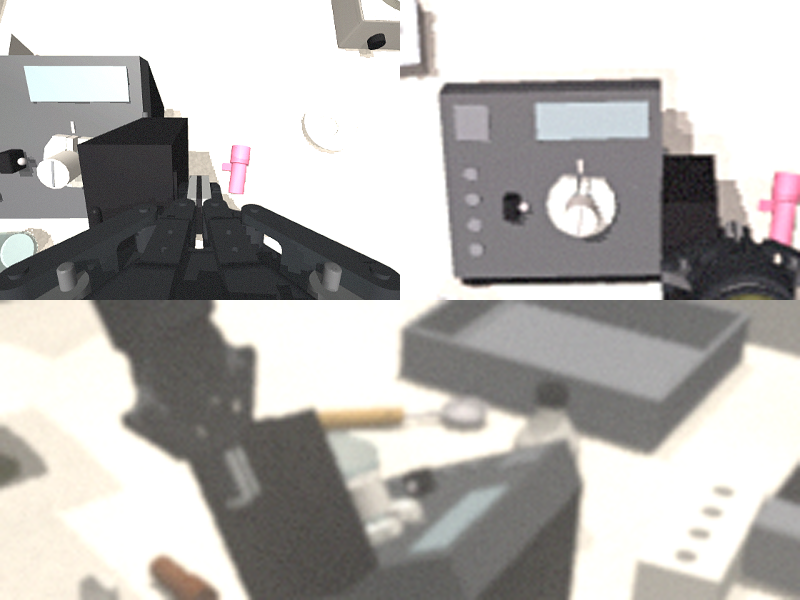

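The hood is already nearly upright. The gripper's finger linkage was resting on its edge, so I'll raise the tool and push higher up.

Emit:
send_rows(moves=[{"claw": -1, "tx": 0, "ty": 0, "tz": -1.5, "ax": 0, "ay": 0, "az": 0}, {"claw": -1, "tx": 0, "ty": 0, "tz": -1.6, "ax": 0, "ay": 0, "az": 0}, {"claw": -1, "tx": 0, "ty": 0, "tz": 0, "ax": 0, "ay": 0, "az": 0}, {"claw": -1, "tx": 0, "ty": -0.7, "tz": 0, "ax": 0, "ay": 0, "az": 0}, {"claw": -1, "tx": 0, "ty": -0.7, "tz": 0, "ax": 0, "ay": 0, "az": 0}, {"claw": -1, "tx": 0, "ty": 0, "tz": 0, "ax": 0, "ay": 0, "az": 0}])

```text
clock: 12.4
ee_pos: [0.4847, -0.058, 0.215]
tcp_rot: [-3.037, -0.042, -0.772]
force: [0.2, 0.3, -0.2]
gripper_width: -0.0
grip_force: 0.0
```

```bash
python3 st.py "((0,-120,113),0)"
```

```text
t 12.4 meter [   1.9 -114.6  115.6] az -0.001 F [ 0.1  0.3 -0.3] T [-0.01  0.23  0.01] w -0.0 j [-0.32 -0.56  2.31  0.21  0.93  1.14]
to (0, -120, 113) 0 shift [-0.19  0.54  0.26] rot [-0.001  0.002  0.001]
```

Emit:
send_rows(moves=[{"claw": -1, "tx": 0, "ty": -0.8, "tz": 0, "ax": 0, "ay": 0, "az": 0}, {"claw": -1, "tx": 0, "ty": -0.8, "tz": 0, "ax": 0, "ay": 0, "az": 0}, {"claw": -1, "tx": 0, "ty": -0.8, "tz": 0, "ax": 0, "ay": 0, "az": 0}, {"claw": -1, "tx": 0, "ty": 0, "tz": 0, "ax": 0, "ay": 0, "az": 0}])

```text
clock: 12.8
ee_pos: [0.4841, -0.0339, 0.2153]
tcp_rot: [-3.037, -0.043, -0.772]
force: [0.5, -0.3, -0.2]
gripper_width: 0.0001
grip_force: 0.0
```

```bash
python3 st.py
```

```text
t 12.8 meter [  2.  -90.5 115.9] az -0.001 F [ 0.4 -0.3 -0.4] T [-0.02  0.26  0.02] w 0.0001 j [-0.26 -0.58  2.32  0.17  0.93  1.21]
```

Emit:
send_rows(moves=[{"claw": -1, "tx": 0, "ty": -0.9, "tz": 0.1, "ax": 0, "ay": 0, "az": 0}, {"claw": -1, "tx": 0, "ty": -0.9, "tz": 0.1, "ax": 0, "ay": 0, "az": 0}, {"claw": -1, "tx": 0, "ty": -0.9, "tz": 0.1, "ax": 0, "ay": 0, "az": 0}, {"claw": -1, "tx": 0, "ty": -0.9, "tz": 0.1, "ax": 0, "ay": 0, "az": 0}, {"claw": -1, "tx": 0, "ty": -0.9, "tz": 0, "ax": 0, "ay": 0, "az": 0}, {"claw": -1, "tx": 0, "ty": 0, "tz": 0, "ax": 0, "ay": 0, "az": 0}])

```text
clock: 13.4
ee_pos: [0.4847, 0.0107, 0.2116]
tcp_rot: [-3.037, -0.042, -0.772]
force: [1.2, 0.4, -0.4]
gripper_width: -0.0002
grip_force: 0.0
```

```bash
python3 st.py
python3 - <<'E'
from h import *
import st
# hood angle: dark hood free-edge in top view, from the darkest blob right of well
t=arm.get_image("top");g=cv2.cvtColor(t,cv2.COLOR_BGR2GRAY)
kt=cam("top")
for th in(1.5,1.2,1.0,.8,.6):
    c=[proj(st.O+st.M@np.array([x,-75+123*np.cos(th)-47*np.sin(th),2+123*np.sin(th)+47*np.cos(th)])/1000,kt)[0].round().tolist() for x in(-45,45)];print(th,c)
r=int(205);print(g[196,255:320:2].tolist())
r=cv2.resize(g[160:250,230:320],(22,22));np.set_printoptions(linewidth=200);print(r)
E
```

```text
t 13.4 meter [  1.8 -45.9 111.8] az -0.001 F [ 0.8  0.4 -0.9] T [-0.01  0.26 -0.  ] w -0.0002 j [-0.13 -0.58  2.32  0.1   0.91  1.37]
1.5 [[309.0, 246.0], [309.0, 211.0]]
1.2 [[292.0, 247.0], [292.0, 212.0]]
1.0 [[281.0, 247.0], [281.0, 212.0]]
0.8 [[271.0, 246.0], [270.0, 211.0]]
0.6 [[262.0, 244.0], [260.0, 209.0]]
[70, 71, 70, 78, 134, 71, 69, 72, 71, 70, 73, 69, 72, 62, 61, 40, 24, 6, 11, 7, 1, 21, 39, 111, 155, 153, 151, 156, 162, 162, 163, 164, 162]
[[164 164 164 165 162 161 163 164 164 163 163 162 163 163 160 162 161 162 160 163 160 160]
 [158 155 157 155 153 152 152 153 156 152 153 151 151 152 150 150 161 160 161 160 161 162]
 [ 40  41  41  40  40  39  39  39  39  40  40  41  42  42  39 154 162 160 161 161 163 162]
 [ 73  72  71  72  70  70  68  70  69  69  69  71  71  70  69 152 161 163 163 164 161 162]
 [ 71  70  71  71 123 122 123 123 121 122 123 122 123 125  68 111 162 164 165 163 163 163]
 [ 67  70  71  69 122 122 121 121 122 123 122 121 123 123  70  98 114 138 161 162 162 161]
 [ 70  70  71  71 110 123 122 122 122 124 123 122 123 124  68  96  94 117 165 161 163 163]
 [ 
[... 662 characters left out ...]
9  11  15  16  14  11  10  15  12  14  19   9  53  97 107 155]
 [ 71  70  68  70  71  68  71  13  15  18  15  28  49  13  11  11  14  14  54  97 129 152]
 [ 69  70  70  70  69  69  71   8  11  14  10  35  57  16   5  11  14  14  56  96 133 153]
 [ 70  70  71  70  69  71  71  12  18  17  22  16   9  18  11  16  22  14  82  95 138 149]
 [ 71  72  72  73  71  64  17  32  23  25  19  23  22  20  17  23  21  23  24  95 152 153]
 [ 80 101 101 102 106  65  25  60  15  20  20  22  19  17  21  15  25  43  40 102 147 152]
 [150 162 163 163 164 110  67  47  18  17  28  35  33  30  19  15  17  50  50 101 111  95]
 [120 164 162 161 162 159 129 137  14  28  32  32  28  25  32  25   7 123 101  98  94 101]]
```

The hood is at roughly 0.85 rad. Now I'll move the tip onto its top and follow its arc down.

Emit:
send_rows(moves=[{"claw": -1, "tx": 0, "ty": 1.6, "tz": 0, "ax": 0, "ay": 0, "az": 0}, {"claw": -1, "tx": -0.1, "ty": -0.1, "tz": 0.6, "ax": 0, "ay": 0, "az": 0}, {"claw": -1, "tx": -0.1, "ty": -1.3, "tz": 0.55, "ax": 0, "ay": 0, "az": 0}, {"claw": -1, "tx": 0, "ty": -1.3, "tz": 0.55, "ax": 0, "ay": 0, "az": 0}, {"claw": -1, "tx": 0, "ty": -0.95, "tz": 0.6, "ax": 0, "ay": 0, "az": 0}, {"claw": -1, "tx": 0, "ty": -0.95, "tz": 0.6, "ax": 0, "ay": 0, "az": 0}, {"claw": -1, "tx": 0, "ty": 0, "tz": 0, "ax": 0, "ay": 0, "az": 0}])

```text
clock: 14.15
ee_pos: [0.4958, 0.041, 0.1844]
tcp_rot: [-3.038, -0.042, -0.77]
force: [-0.8, 0.2, 0.1]
gripper_width: -0.0004
grip_force: 0.0
```

```bash
python3 st.py
```

```text
t 14.15 meter [ -0.8 -16.   82.2] az -0.001 F [-0.7  0.2  0.4] T [ 0.    0.25 -0.  ] w -0.0004 j [-0.05 -0.51  2.33  0.05  0.83  1.47]
```

Emit:
send_rows(moves=[{"claw": -1, "tx": 0, "ty": -1, "tz": 0.7, "ax": 0, "ay": 0, "az": 0}, {"claw": -1, "tx": 0, "ty": -1, "tz": 0.7, "ax": 0, "ay": 0, "az": 0}, {"claw": -1, "tx": 0, "ty": -1.2, "tz": 0.3, "ax": 0, "ay": 0, "az": 0}, {"claw": -1, "tx": 0, "ty": -1.2, "tz": 0.3, "ax": 0, "ay": 0, "az": 0}, {"claw": -1, "tx": 0, "ty": 0, "tz": 0.2, "ax": 0, "ay": 0, "az": 0}, {"claw": -1, "tx": 0, "ty": 0, "tz": 0, "ax": 0, "ay": 0, "az": 0}])

```text
clock: 14.75
ee_pos: [0.5055, 0.0841, 0.166]
tcp_rot: [-3.038, -0.04, -0.773]
force: [-0.3, -0.7, -0.3]
gripper_width: -0.0
grip_force: 0.0
```

```bash
python3 st.py
```

```text
t 14.75 meter [-0.1 26.9 60.9] az -0.0 F [-0.4 -0.7 -0.1] T [0.06 0.24 0.04] w -0.0 j [ 0.07 -0.44  2.32 -0.03  0.77  1.63]
```

Emit:
send_rows(moves=[{"claw": -1, "tx": 0, "ty": -0.2, "tz": 0.2, "ax": 0, "ay": 0, "az": 0}, {"claw": -1, "tx": 0, "ty": 0, "tz": 0.2, "ax": 0, "ay": 0, "az": 0}, {"claw": -1, "tx": 0, "ty": 0, "tz": 0, "ax": 0, "ay": 0, "az": 0}])

```text
clock: 15.05
ee_pos: [0.5075, 0.0861, 0.1635]
tcp_rot: [-3.038, -0.039, -0.773]
force: [-3.3, 1.5, 2.1]
gripper_width: -0.0001
grip_force: 2.0
```

```bash
python3 st.py
```

```text
t 15.05 meter [ 0.5 28.9 57.7] az 0.001 F [-1.8  1.6  3.4] T [ 0.32  0.51 -0.01] w -0.0001 j [ 0.08 -0.43  2.31 -0.03  0.76  1.64]
```

Contact at the catch, 3 N. Now pressing on.

Emit:
send_rows(moves=[{"claw": -1, "tx": 0, "ty": 0, "tz": 0.1, "ax": 0, "ay": 0, "az": 0}, {"claw": -1, "tx": 0, "ty": 0, "tz": 0.1, "ax": 0, "ay": 0, "az": 0}, {"claw": -1, "tx": 0, "ty": 0, "tz": 0, "ax": 0, "ay": 0, "az": 0}])

```text
clock: 15.35
ee_pos: [0.5086, 0.0867, 0.1619]
tcp_rot: [-3.036, -0.039, -0.774]
force: [-2.3, 1.8, 2.7]
gripper_width: -0.0
grip_force: 1.8
```

```bash
python3 st.py
```

```text
t 15.35 meter [ 0.7 29.4 55.8] az 0.001 F [-0.7  1.9  3.5] T [ 0.42  0.37 -0.03] w -0.0 j [ 0.08 -0.43  2.31 -0.03  0.76  1.64]
```

Emit:
send_rows(moves=[{"claw": -1, "tx": 0, "ty": 0, "tz": 0.1, "ax": 0, "ay": 0, "az": 0}, {"claw": -1, "tx": 0, "ty": 0, "tz": 0.1, "ax": 0, "ay": 0, "az": 0}, {"claw": -1, "tx": 0, "ty": 0, "tz": 0.1, "ax": 0, "ay": 0, "az": 0}, {"claw": -1, "tx": 0, "ty": 0, "tz": 0, "ax": 0, "ay": 0, "az": 0}])

```text
clock: 15.75
ee_pos: [0.51, 0.0861, 0.1583]
tcp_rot: [-3.038, -0.04, -0.774]
force: [-0.0, 0.1, -0.5]
gripper_width: -0.0004
grip_force: 0.0
```

```bash
python3 st.py
```

```text
t 15.75 meter [ 0.2 28.7 52. ] az 0.0 F [-0.3  0.1 -0.4] T [ 0.06  0.29 -0.  ] w -0.0004 j [ 0.08 -0.42  2.31 -0.04  0.75  1.64]
```

It lost contact, so the catch has probably pulled it shut. I'll press once more to confirm, then retreat and look.

Emit:
send_rows(moves=[{"claw": -1, "tx": 0, "ty": 0, "tz": 0.1, "ax": 0, "ay": 0, "az": 0}, {"claw": -1, "tx": 0, "ty": 0, "tz": 0.1, "ax": 0, "ay": 0, "az": 0}, {"claw": -1, "tx": 0, "ty": 0, "tz": 0, "ax": 0, "ay": 0, "az": 0}])

```text
clock: 16.05
ee_pos: [0.5104, 0.0861, 0.1579]
tcp_rot: [-3.039, -0.04, -0.771]
force: [-16.5, -1.1, 13.3]
gripper_width: 0.0003
grip_force: 9.8
```

```bash
python3 st.py
```

```text
t 16.05 meter [ 0.3 28.8 51.4] az -0.0 F [-8.1 -0.6 19.6] T [-0.13  1.51  0.01] w 0.0003 j [ 0.08 -0.42  2.31 -0.04  0.75  1.64]
```

Emit:
send_rows(moves=[{"claw": -1, "tx": 0, "ty": 0, "tz": -1, "ax": 0, "ay": 0, "az": 0}, {"claw": -1, "tx": 0, "ty": 0, "tz": -4, "ax": 0, "ay": 0, "az": 0}, {"claw": -1, "tx": 0, "ty": 0, "tz": -4, "ax": 0, "ay": 0, "az": 0}, {"claw": -1, "tx": 0, "ty": 0, "tz": -4, "ax": 0, "ay": 0, "az": 0}, {"claw": -1, "tx": 0, "ty": 0, "tz": 0, "ax": 0, "ay": 0, "az": 0}, {"claw": -1, "tx": 0, "ty": 0, "tz": 0, "ax": 0, "ay": 0, "az": 0}])

```text
clock: 16.65
ee_pos: [0.4489, 0.0847, 0.2723]
tcp_rot: [-3.037, -0.04, -0.778]
force: [0.2, -1.0, -0.8]
gripper_width: 0.0
grip_force: 0.0
```

```bash
python3 comp.py c2
```

```text
(no output)
```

View pics/c2.png

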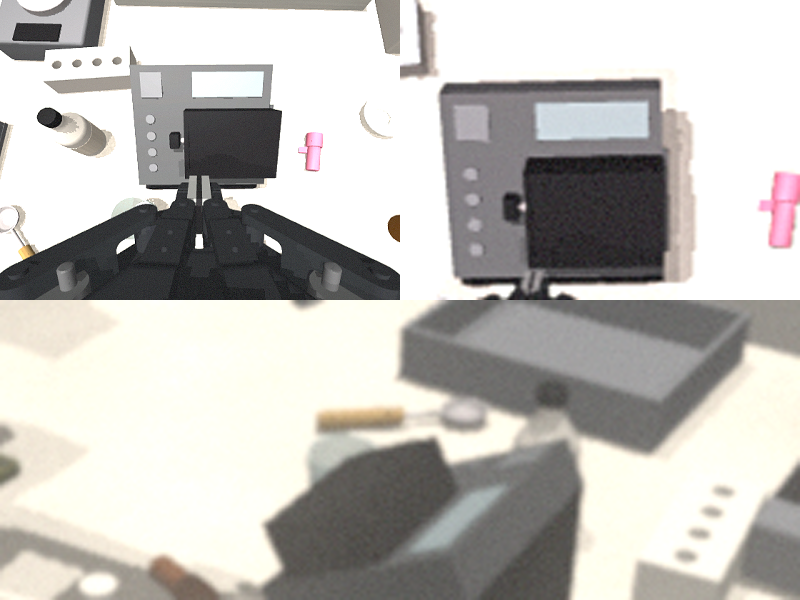

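The hood lies parallel over the deck, with its free edge against the post at (178,140) in the wrist view, and nothing else has moved. It stopped stiffly at the shut height, so I'm handing in.

```bash
python3 -c "
from plant import arm
print(arm.hand_in())"
```

```text
the job is handed in; nothing more can be done
None
```

The vial is turned and seated in the keyway and the hood is latched shut; I handed the job in at about 17 s, with the one doubt that the gripper's linkage pressed on the hood edge with a wrist-force reading of about 56 N while I was swinging it, which may count against the 40 N limit.

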